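# Put the wrongly loaded jars of the sample changer into their own stations

## Task

The four sample jars in the sample changer were loaded into the wrong stations: move them so that each jar stands in the cup of the same colour as the label on its cap, fully down and upright, and the grey cup is empty again at the end. There is no room to spare, so use the empty grey cup as the free spot on the way; to keep contamination off the desk a jar must never be put down on it. Set the jars down rather than dropping them, and leave the wash bottle standing where it is.

Things in the scene. Friction and masses are not known exactly. Their poses are not given: they have to be found in the camera images.
- jar_red: Closed sample jar with black contents and a white ribbed screw cap; a round red label, 40 mm across, lies on top of the cap. Upright round jar 55 mm high: body 48 mm across up to 42 mm, above that the cap, 51.6 mm across (grasp it round the cap). Mass 50 to 100 g. Origin: centre of its underside, z up along the jar.
- jar_blue: Closed sample jar with black contents and a white ribbed screw cap; a round blue label, 40 mm across, lies on top of the cap. Upright round jar 55 mm high: body 48 mm across up to 42 mm, above that the cap, 51.6 mm across (grasp it round the cap). Mass 50 to 100 g. Origin: centre of its underside, z up along the jar.
- jar_green: Closed sample jar with black contents and a white ribbed screw cap; a round green label, 40 mm across, lies on top of the cap. Upright round jar 55 mm high: body 48 mm across up to 42 mm, above that the cap, 51.6 mm across (grasp it round the cap). Mass 50 to 100 g. Origin: centre of its underside, z up along the jar.
- jar_yellow: Closed sample jar with black contents and a white ribbed screw cap; a round yellow label, 40 mm across, lies on top of the cap. Upright round jar 55 mm high: body 48 mm across up to 42 mm, above that the cap, 51.6 mm across (grasp it round the cap). Mass 50 to 100 g. Origin: centre of its underside, z up along the jar.
- cup_red: Red plastic station cup of the sample changer, locked in place, open at the top: 20 mm high, flat floor 4 mm thick, 65 mm across inside, mouth slightly flared (79 mm over the rim), so a jar has about 8 mm of play all round. Origin: centre of its underside, on the deck; z up. A seated jar's underside is 4 mm above this origin, its cap top 59 mm above.
- cup_blue: Blue plastic station cup of the sample changer, locked in place, open at the top: 20 mm high, flat floor 4 mm thick, 65 mm across inside, mouth slightly flared (79 mm over the rim), so a jar has about 8 mm of play all round. Origin: centre of its underside, on the deck; z up. A seated jar's underside is 4 mm above this origin, its cap top 59 mm above.
- cup_green: Green plastic station cup of the sample changer, locked in place, open at the top: 20 mm high, flat floor 4 mm thick, 65 mm across inside, mouth slightly flared (79 mm over the rim), so a jar has about 8 mm of play all round. Origin: centre of its underside, on the deck; z up. A seated jar's underside is 4 mm above this origin, its cap top 59 mm above.
- cup_yellow: Yellow plastic station cup of the sample changer, locked in place, open at the top: 20 mm high, flat floor 4 mm thick, 65 mm across inside, mouth slightly flared (79 mm over the rim), so a jar has about 8 mm of play all round. Origin: centre of its underside, on the deck; z up. A seated jar's underside is 4 mm above this origin, its cap top 59 mm above.
- cup_grey: Grey plastic station cup, the spare station of the sample changer, empty at the start, of the same form. Origin: centre of its underside, z up. The five cups form a regular pentagon of 78 mm radius, 92 mm from cup to cup, on a locked deck 40 mm above the desk; the hub in the middle stands 17 mm above the deck.
- wash_bottle: White wash bottle with blue cap and bent spout, 96x64x205 mm, standing loose on the desk just left of the changer (a second such bottle stands at the far left): leave it alone. Origin: centre of its underside, z up.
There are look-alikes about, which are no part of the job. Leave any orange or pink look-alike of the jar_red alone.

How it is judged (in metres and radians):
On the way:
1. a jar is parked, fully down, in the grey cup (((horizontal distance between jar_red and cup_grey below 0.012 m and z of jar_red in the frame of cup_grey below 0.009 m and angle between jar_red's own z axis and vertical below 0.12 rad) or (horizontal distance between jar_blue and cup_grey below 0.012 m and z of jar_blue in the frame of cup_grey below 0.009 m and angle between jar_blue's own z axis and vertical below 0.12 rad) or (horizontal distance between jar_green and cup_grey below 0.012 m and z of jar_green in the frame of cup_grey below 0.009 m and angle between jar_green's own z axis and vertical below 0.12 rad) or (horizontal distance between jar_yellow and cup_grey below 0.012 m and z of jar_yellow in the frame of cup_grey below 0.009 m and angle between jar_yellow's own z axis and vertical below 0.12 rad))), for 0.2 s.
At the end, for the whole second after the job is handed in: Each of the four jars stands in the cup of its own label colour: within 12 mm of the cup's axis, its underside less than 9 mm above the cup's underside (it rests on the 4 mm floor), tilted less than 0.12 rad, and at rest (below 20 mm/s) (horizontal distance between jar_red and cup_red below 0.012 m and z of jar_red in the frame of cup_red below 0.009 m and angle between each of jar_red, jar_blue, jar_green, jar_yellow's own z axis and vertical below 0.12 rad and linear speed of each of jar_red, jar_blue, jar_green, jar_yellow below 0.02 m/s and horizontal distance between jar_blue and cup_blue below 0.012 m and z of jar_blue in the frame of cup_blue below 0.009 m and horizontal distance between jar_green and cup_green below 0.012 m and z of jar_green in the frame of cup_green below 0.009 m and horizontal distance between jar_yellow and cup_yellow below 0.012 m and z of jar_yellow in the frame of cup_yellow below 0.009 m); the robot touches nothing.
It fails at once if a jar goes down to the desk (its underside below 25 mm) (height (world z) of any of jar_red, jar_blue, jar_green, jar_yellow below 0.025 m).
It fails at once if a jar is let go in the air and falls (faster than 0.45 m/s, untouched by the fingers, more than 3 cm above a cup's floor) ((height (world z) of jar_red above 0.074 m and linear speed of jar_red above 0.45 m/s and contact force between the fingers and jar_red below 0.05 N) or (height (world z) of jar_blue above 0.074 m and linear speed of jar_blue above 0.45 m/s and contact force between the fingers and jar_blue below 0.05 N) or (height (world z) of jar_green above 0.074 m and linear speed of jar_green above 0.45 m/s and contact force between the fingers and jar_green below 0.05 N) or (height (world z) of jar_yellow above 0.074 m and linear speed of jar_yellow above 0.45 m/s and contact force between the fingers and jar_yellow below 0.05 N)).
It fails at once if a jar is tipped (more than 0.8 rad) (angle between any of jar_red, jar_blue, jar_green, jar_yellow's own z axis and vertical above 0.8 rad).
It fails at once if the wash bottle is moved by more than 30 mm or tipped by more than 0.3 rad (distance of wash_bottle from where it was at the start of the episode above 0.03 m or angle between wash_bottle's own z axis and vertical above 0.3 rad).
It also fails if it takes over 125 s, if anything falls off the work surface, if the arm or the gripper's body presses on something with over 40 N, if the wrist force passes 120 N, or if a joint passes its speed limit or range.

## Robot

A 7-joint arm with a two-finger parallel gripper is mounted at the origin on a cart in front of the work surface, level with it; the furniture and walls round the work are solid. World frame = base frame: x ahead of the robot, y to its left, z up, the work surface at z = 0. Lengths are in m, angles in degrees, forces in N, time in s.
With the tool pointing down it reaches from about 0.425 to 0.875 m from the base axis. Payload 4.7 kg.
Tool frame: the origin (TCP) lies midway between the tips of the shut fingers; the grasp point (between the pads) lies 19 mm behind it (env.grip_point_offset is the distance from the TCP to the grasp point, in m); z points along the fingers, y is the line along which they close (so a half turn about z gives the same grasp; the last joint's range is limited). The gripper opens to 87 mm and grips with 3 to 60 N. Pads are 19 mm wide; open, the fingers measure 117 mm over their backs; the gripper's body (75 mm by 190 mm) begins 51 mm behind the grasp point.
Start: joints at [-73.447, 18.392, -4.016, 83.108, 1.295, 78.541, -3.26], TCP at [0.176, 0.626, 0.223] pointing down, gripper open.
Joint ranges: [-163.93, 163.93], [-17.29, 119.83], [-79.2, 71.16], [3.27, 140.29], [-89.18, 269.18], [5.43, 117.66], [-154.24, 154.24]. Speed limits (degrees/s): [147.25, 147.25, 180, 180, 180, 180, 180].

## Interface

Orientations are given as [roll, pitch, yaw] about the fixed x, y, z axes, in that order (R = Rz(yaw) Ry(pitch) Rx(roll)).
In Python, from cell import env gives the robot as it stands.
- The arm moves only by the shell command python3 -m jog 'ROWS' [FORCE]. ROWS is JSON, a list of rows, each a list of 7 numbers: the shift along the tool's x, y, z in m, then the turn, a rotation vector about the tool's x, y, z in rad, then the finger opening in m, from 0 to 0.087. A call has 1 to 12 rows; each row shifts and turns the commanded pose from where the row before left it, along the tool's axes as they then stand; what a row does not reach is not made up. A row lasts 1/12 s, in which the tool goes at most 41.7 mm and 7.16 degrees, less where a joint would pass 70% of its speed; a pose out of reach is approached as far as the arm can. A call is refused whole if a number of a shift passes 0.0417 or a number of a turn 0.125, either way. A call with a gripper value outside its range is refused whole. The fingers move at their own pace and stop on an object; FORCE is the grip in N (left out, the last holds). Time passes only in rows, so rows that do not move let the fingers close. It gives the time, the measured TCP pose, the force, the opening and the grip force at its end, in the units of the state.
- env.get_obs(): the state, without advancing time (a new reading comes with each control period).
- env.read_camera(name): name is "scene" or "top" or "wrist"; returns the picture (480x640x3 uint8, blue, green, red); there is no depth.
- env.get_calibration(name): a dict with "fov_y" (degrees; the focal length in pixels is half the picture's height over the tangent of half this angle, whatever the lens; pixels are square), "cx", "cy" (the principal point, pixels), "pose" (4x4, takes a point from camera to world coordinates). Camera axes: x right, y up, looking along -z (the intrinsics and any distortion apply to the point x, -y, -z); pixel columns grow to the right and rows downward; lengths in m; the calibration is good to about 2 mm. A picture is of the moment at which its call begins: read the wrist's pose just before it. get_calibration takes no time and is no camera call; for the wrist camera it gives the pose at the moment of the call.
- env.sign_off(): hands the job in; it is judged then, once.
The state is a dict: "time_s": time; "qpos": joint angles; "joint_velocities": joint speeds; "effort": joint torques, N m; "tool_pos": TCP position; "tool_rot": TCP orientation; "force": force on the tool from outside, world axes, zero at the start; "wrist_torque": the same for the moment, N m; "grip_width": finger opening in m; "grasp_force": force on a finger pad.
Only numpy, scipy, OpenCV 4.12 (cv2) and the standard library are available. Lean on these libraries where they do the work, as an engineer would, in place of code of your own. Each camera call takes 0.05 s, during which the arm holds its last target. There are 200 camera calls.

## Working session

There is one attempt and no reset: what is moved stays moved. The work goes in short steps, Python scripts to look and compute and a shell command to move; the robot and the scene stay as the last step left them, time stands still between calls to the robot, and variables do not carry over. Pictures are saved under pics/ and viewed, at most 14 in all, crops included, and the job is handed in when it is done.

```bash
mkdir -p pics; python3 - <<'E'
from cell import env
import cv2,numpy as np
np.set_printoptions(precision=4,suppress=True)
for n in("top","scene"):
    cv2.imwrite(f"pics/{n}0.png",env.read_camera(n)); print(n,env.get_calibration(n))
o=env.get_obs();print(o["time_s"],o["tool_pos"],o["tool_rot"],o["grip_width"],env.grip_point_offset)
E
```

```text
top {'fov_y': 45.51845425601347, 'cx': 321.99331696596784, 'cy': 236.96352577882408, 'pose': array([[ 0.0073,  0.9811, -0.1935,  0.3086],
       [-1.    ,  0.0063, -0.006 ,  0.1148],
       [-0.0047,  0.1935,  0.9811,  1.0495],
       [ 0.    ,  0.    ,  0.    ,  1.    ]])}
scene {'fov_y': 57.45669903959727, 'cx': 312.5797597330434, 'cy': 238.3048859505984, 'pose': array([[ 0.8691,  0.3722, -0.3258,  0.1972],
       [-0.4947,  0.6508, -0.576 , -0.3808],
       [-0.0023,  0.6618,  0.7497,  0.6973],
       [ 0.    ,  0.    ,  0.    ,  1.    ]])}
0.1 [0.1763 0.6251 0.2216] [-179.9017    0.0039  164.2578] 0.08720901178844806 0.0187
```

View pics/top0.png

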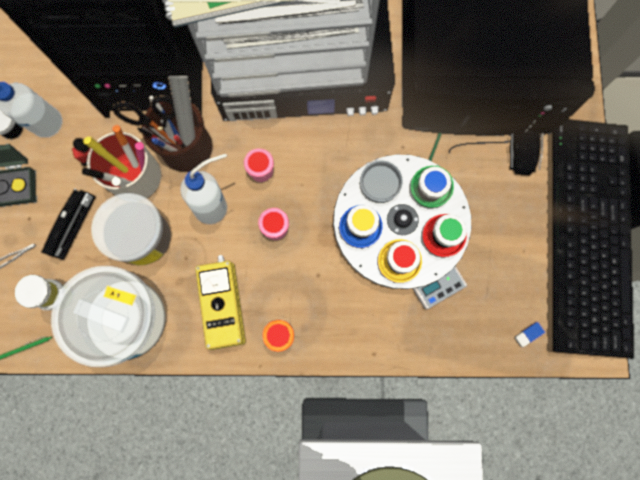

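View pics/scene0.png

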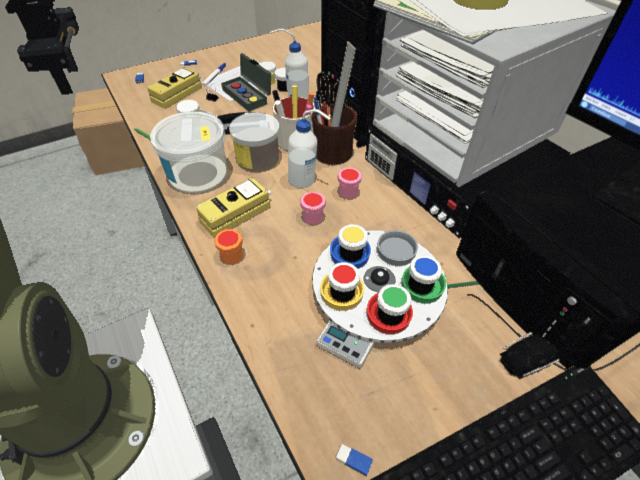

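Red-label candidates in the top view: white-capped jar (404,257) in the yellow cup, pink-capped (259,163) and (273,223), orange-capped (278,336). I choose (404,257), the only one with a white cap. Next is a close crop with measurements.

```bash
cat > h.py <<'E'
import cv2,numpy as np
from cell import env
np.set_printoptions(precision=4,suppress=True)
def unproj(c,u,v,z):
    f=240/np.tan(np.radians(c["fov_y"]/2)); P=np.array(c["pose"])
    d=P[:3,:3]@np.array([(u-c["cx"])/f,-(v-c["cy"])/f,-1]); p=P[:3,3]
    return p+d*(z-p[2])/d[2]
def labels(img,box):
    x0,y0,x1,y1=box; h=cv2.cvtColor(img,cv2.COLOR_BGR2HSV)
    H,S,V=[h[...,i].astype(int) for i in range(3)]; r={}
    for n,a in dict(red=0,yellow=27,green=65,blue=112).items():
        m=((abs((H-a+90)%180-90)<13)&(S>150)&(V>70)).astype(np.uint8)
        k=np.zeros_like(m);k[y0:y1,x0:x1]=m[y0:y1,x0:x1]
        N,L,st,ct=cv2.connectedComponentsWithStats(k)
        r[n]=[(ct[i],st[i]) for i in np.argsort(-st[1:,4])[:3]+1 if st[i,4]>25]
    return r
E
python3 - <<'E'
from h import *
for n,b in (("top",(325,145,480,295)),("scene",(305,220,455,345))):
    im=cv2.imread(f"pics/{n}0.png"); c=env.get_calibration(n)
    for k,l in labels(im,b).items():
        for ct,st in l: print(n,k,ct,st,unproj(c,*ct,.099)[:2],unproj(c,*ct,.06)[:2])
c=env.get_calibration("top")
for nm,uv,z in (("hub",(403,218),.057),("bottle base",(210,215),0),("bottle top",(196,181),.19),("box front corner bl",(405,128),0),("box br",(585,135),0),("rack bl",(220,118),0),("rack br",(388,108),0),("grey",(380,181),.06)): print(nm,unproj(c,*uv,z))
im=cv2.imread("pics/top0.png"); cv2.imwrite("pics/c1.png",cv2.resize(im[145:295,320:480],None,fx=4.8,fy=4,interpolation=2)[:, :768])
E
```

```text
top red [437.1125 241.1397] [423 215  42  42 551] [ 0.4901 -0.0739] [ 0.4976 -0.0816]
top red [403.9181 255.9802] [394 246  21  21 354] [ 0.4644 -0.0173] [ 0.4708 -0.0227]
top yellow [393.076 266.898] [378 240  43  42 500] [0.4457 0.0012] [ 0.4514 -0.0035]
top yellow [362.9164 219.3791] [353 210  21  20 335] [0.5271 0.0512] [0.536  0.0486]
top green [450.5892 229.0236] [441 220  20  19 297] [ 0.5112 -0.0974] [ 0.5195 -0.1061]
top green [416.3514 176.5135] [413 169  10  14  37] [ 0.6036 -0.0416] [ 0.6157 -0.048 ]
top blue [357.2146 234.6545] [340 210  42  37 466] [0.5005 0.061 ] [0.5083 0.0588]
top blue [435.1238 180.8469] [425 172  21  19 307] [ 0.596  -0.0738] [ 0.6078 -0.0815]
scene red [385.6485 318.0899] [367 293  45  40 623] [ 0.4741 -0.1232] [ 0.4922 -0.1064]
scene red [343.7233 273.79  ] [333 266  22  17 300] [ 0.4633 -0.0174] [0.4807 0.0063]
scene yellow [339.0866 295.7882] [322 276  41  34 439] [ 0.4328 -0.0515] [ 0.4482 -0.03  ]
scene blue [425.7847 266.1875] [415 258  22  17 288] [ 0.5949 -0.0738] [ 0.6208 -0.0538]
scene blue [336.0846 251.393 ] [331 238  16  25 201] [0.4781 0.0312] [0.4964 0.0581]
scene blue [362.7024 256.75  ] [350 243  20  25 168] [ 0.5122 -0.0024] [0.5328 0.0223]
hub [ 0.5397 -0.0229  0.057 ]
bottle base [0.5565 0.3328 0.    ]
bottle top [0.566  0.3177 0.19  ]
box front corner bl [ 0.7323 -0.0383  0.    ]
box br [ 0.7198 -0.3858  0.    ]
rack bl [0.751 0.322 0.   ]
rack br [ 0.7735 -0.0059  0.    ]
grey [0.6069 0.0174 0.06  ]
```

View pics/c1.png

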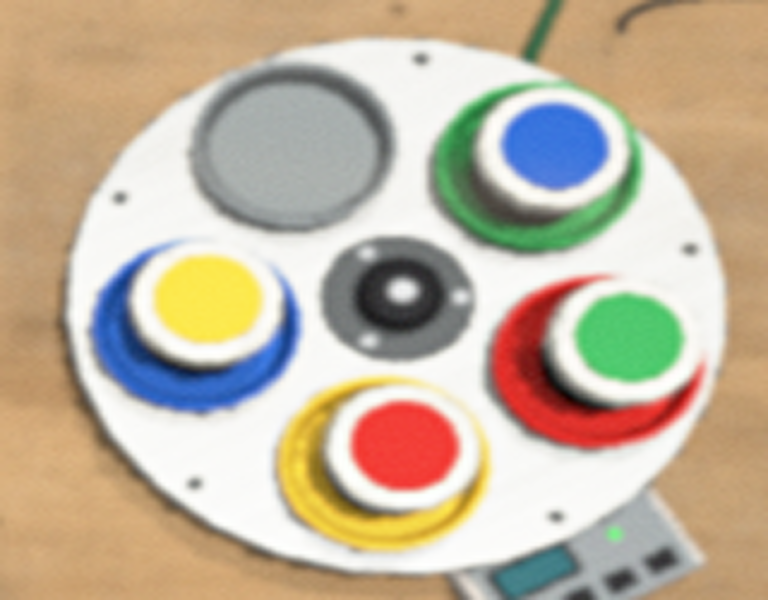

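The crop shows the red-label jar at (404,257) with its white cap, in the yellow cup. The cycle is red in yellow, green in red, blue in green, yellow in blue, with grey empty. Now I fit the pentagon to the rim ellipses.

```bash
python3 - <<'E'
from h import *
from scipy.optimize import least_squares
c=env.get_calibration("top")
uv=dict(grey=(293,146.5),green=(537,167),red=(598,362),yellow=(383.5,463),blue=(195.5,324))
P=np.array([unproj(c,320+u/4.8-.3,145+v/4-.3,.06)[:2] for u,v in uv.values()])
g=lambda p:np.c_[p[0]+.078*np.cos(p[2]-np.arange(5)*2*np.pi/5),p[1]+.078*np.sin(p[2]-np.arange(5)*2*np.pi/5)]
s=least_squares(lambda p:(g(p)-P).ravel(),[.53,-.023,.6]);C=g(s.x)
print(s.x); print(P-C)
cups=dict(zip(uv,C)); jars=dict(yellow=(.527,.051),blue=(.5955,-.0738),green=(.511,-.0974),red=(.464,-.0173))
for k,v in cups.items(): print(k,v)
for j,k in dict(yellow="blue",blue="green",green="red",red="yellow").items(): print(j,"in",k,"off",np.array(jars[j])-cups[k])
E
```

```text
[ 0.5399 -0.0231  0.524 ]
[[-0.0011  0.0001]
 [-0.0005  0.0004]
 [ 0.0002 -0.0002]
 [ 0.0005 -0.0001]
 [ 0.0009 -0.0002]]
grey [0.6074 0.016 ]
green [ 0.5979 -0.0752]
red [ 0.5082 -0.0943]
yellow [ 0.4623 -0.0149]
blue [0.5236 0.0532]
yellow in blue off [ 0.0034 -0.0022]
blue in green off [-0.0024  0.0014]
green in red off [ 0.0028 -0.0031]
red in yellow off [ 0.0017 -0.0024]
```

```bash
python3 -m jog '[[0,0,-0.033,0,0,-0.092,0.072],[0,0,-0.033,0,0,-0.092,0.072],[0,0,-0.033,0,0,-0.091,0.072],[0,0,-0.033,0,0,0,0.072],[0,0,0,0,0,0,0.072],[0,0,0,0,0,0,0.072]]' 20
```

```text
time_s: 0.6
tool_pos: [0.1766, 0.6264, 0.3568]
tool_rot: [179.8, 0.1, 180.0]
force: [-0.9, 0.7, -0.6]
grip_width: 0.0726
grasp_force: 0.0
```

```bash
python3 -m jog '[[-0.0175,-0.0288,0,0,0,0,0.072],[-0.0175,-0.0288,0,0,0,0,0.072],[-0.0175,-0.0288,0,0,0,0,0.072],[-0.0175,-0.0288,0,0,0,0,0.072],[-0.0175,-0.0288,0,0,0,0,0.072],[-0.0175,-0.0288,0,0,0,0,0.072],[-0.0175,-0.0288,0,0,0,0,0.072],[-0.0175,-0.0288,0,0,0,0,0.072],[-0.0175,-0.0288,0,0,0,0,0.072],[-0.0175,-0.0288,0,0,0,0,0.072],[0,0,0,0,0,0,0.072]]'
python3 -m jog '[[-0.0175,-0.0288,0,0,0,0,0.072],[-0.0175,-0.0288,0,0,0,0,0.072],[-0.0175,-0.0288,0,0,0,0,0.072],[-0.0175,-0.0288,0,0,0,0,0.072],[-0.0175,-0.0288,0,0,0,0,0.072],[-0.0175,-0.0288,0,0,0,0,0.072],[-0.0175,-0.0288,0,0,0,0,0.072],[-0.0175,-0.0288,0,0,0,0,0.072],[-0.0175,-0.0288,0,0,0,0,0.072],[-0.0175,-0.0288,0,0,0,0,0.072],[0,0,0,0,0,0,0.072],[0,0,0,0,0,0,0.072]]'
```

```text
time_s: 1.52
tool_pos: [0.3559, 0.3303, 0.3532]
tool_rot: [-179.8, 0.0, 179.3]
force: [0.4, -0.6, 0.6]
grip_width: 0.0723
grasp_force: 0.0
time_s: 2.52
tool_pos: [0.5264, 0.0476, 0.3527]
tool_rot: [-179.9, -0.2, 179.7]
force: [-0.4, 0.8, -0.4]
grip_width: 0.0717
grasp_force: 0.0
```

```bash
cat >> h.py <<'E'
def pose(n=6):
    a=[]
    for _ in range(n):
        o=env.get_obs(); a.append(np.r_[o["tool_pos"],o["tool_rot"]]); env.read_camera("wrist")
    a=np.array(a); print("mean pos",a[:,:3].mean(0),"std",a[:,:3].std(0),"rot",a[-1,3:]); return a[:,:3].mean(0)
E
python3 - <<'E'
from h import *
pose()
c=env.get_calibration("wrist"); im=env.read_camera("wrist"); cv2.imwrite("pics/w1.png",im)
print(c)
for k,l in labels(im,(0,0,640,480)).items():
    for ct,st in l: print(k,ct,st,unproj(c,*ct,.099)[:2])
E
```

```text
mean pos [0.5259 0.0504 0.3533] std [0.0002 0.0014 0.0005] rot [ 179.984    -0.0511 -179.8274]
{'fov_y': 58.52480732462223, 'cx': 319.9928877893819, 'cy': 238.68502761683413, 'pose': array([[-0.0024, -0.964 , -0.2659,  0.4528],
       [ 1.    , -0.002 , -0.0016,  0.0512],
       [ 0.001 , -0.2659,  0.964 ,  0.5156],
       [ 0.    ,  0.    ,  0.    ,  1.    ]])}
red [193.9752 166.4125] [ 146  137   74   73 1772] [ 0.4957 -0.0698]
red [246.7786 130.763 ] [ 226  110   42   43 1418] [ 0.4622 -0.0174]
red [464.1851 194.2817] [ 446  176   38   37 1097] [0.5222 0.1932]
yellow [451.9915 410.5908] [ 239  397  401   24 7749] [0.7697 0.2021]
yellow [550.3566  58.4797] [ 512    0   88  132 6905] [0.3982 0.2598]
yellow [264.9181 125.6313] [ 218   90   75   78 1855] [ 0.4575 -0.0002]
green [166.4635 180.0151] [ 147  160   40   41 1260] [ 0.5089 -0.0975]
green [212.6227 244.3487] [171 220  70  63 909] [ 0.5739 -0.0568]
blue [322.4269 175.4206] [ 285  152   72   70 1574] [0.5041 0.0541]
blue [197.1215 262.6113] [ 179  245   38   36 1078] [ 0.5934 -0.0739]
blue [29.2473 12.2109] [ 11   0  38  30 659] [ 0.3615 -0.2045]
```

View pics/w1.png

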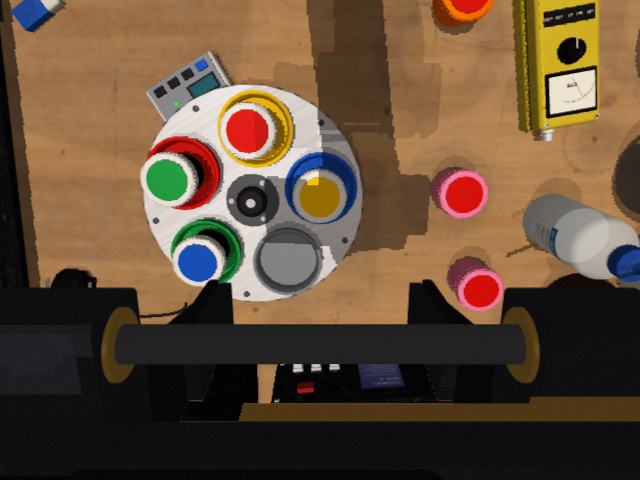

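Wrist view: the jars are at red (247,131), green (166,180), blue (197,263) and yellow (320,195), and the empty grey cup is at (287,260). World positions agree with the top view within 2 mm. Descending on the yellow jar.

```bash
python3 -m jog '[[0,0.0005,0.035,0,0,0,0.072],[0,0,0.035,0,0,0,0.072],[0,0,0.035,0,0,0,0.072],[0,0,0.035,0,0,0,0.072],[0,0,0.035,0,0,0,0.072],[0,0,0.035,0,0,0,0.072],[0,0,0.02,0,0,0,0.072],[0,0,0.02,0,0,0,0.072],[0,0,0.015,0,0,0,0.072],[0,0,0.015,0,0,0,0.072],[0,0,0,0,0,0,0.072],[0,0,0,0,0,0,0.072]]' 20
python3 -m jog '[[0,0,0,0,0,0,0.04],[0,0,0,0,0,0,0.04],[0,0,0,0,0,0,0.04],[0,0,0,0,0,0,0.04],[0,0,0,0,0,0,0.04],[0,0,0,0,0,0,0.04],[0,0,0,0,0,0,0.04],[0,0,0,0,0,0,0.04]]' 20
```

```text
time_s: 3.87
tool_pos: [0.5259, 0.0506, 0.0742]
tool_rot: [-180.0, -0.1, -179.9]
force: [0.6, 0.4, -0.5]
grip_width: 0.0722
grasp_force: 0.0
time_s: 4.53
tool_pos: [0.5271, 0.0504, 0.0753]
tool_rot: [180.0, 0.1, -180.0]
force: [-1.0, 0.4, 5.3]
grip_width: 0.0508
grasp_force: 20.0
```

```bash
python3 -m jog '[[0,0,-0.01,0,0,0,0.04],[0,0,-0.02,0,0,0,0.04],[0,0,-0.025,0,0,0,0.04],[0,0,-0.025,0,0,0,0.04],[-0.015,-0.007,0,0,0,0,0.04],[-0.025,-0.011,0,0,0,0,0.04],[-0.025,-0.010,0,0,0,0,0.04],[-0.016,-0.007,0,0,0,0,0.04],[0,0,0,0,0,0,0.04],[0,0,0,0,0,0,0.04],[0,0,0,0,0,0,0.04]]'
python3 - <<'E'
from h import *
pose(5); o=env.get_obs(); print(o["grip_width"],o["grasp_force"],o["force"])
c=env.get_calibration("top"); im=env.read_camera("top")
cv2.imwrite("pics/t2.png",cv2.resize(im[120:320,300:500],None,fx=3,fy=3))
E
```

```text
time_s: 5.45
tool_pos: [0.6066, 0.0155, 0.1542]
tool_rot: [180.0, -0.1, -180.0]
force: [0.1, 0.2, -1.1]
grip_width: 0.0509
grasp_force: 20.0
mean pos [0.6067 0.0159 0.1545] std [0.0001 0.0002 0.0002] rot [ 179.9556   -0.0114 -179.9309]
0.0507231448606426 20.000073993578553 [ 0.3765  0.0522 -0.7054]
```

View pics/t2.png

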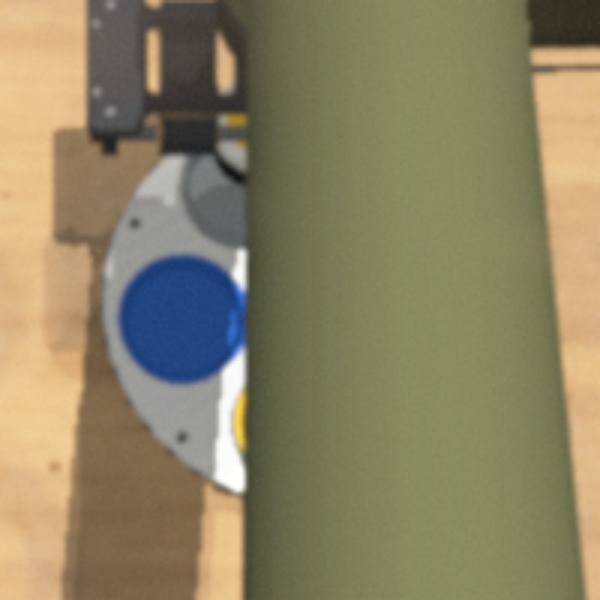

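The blue cup (180,320) is empty now, and the yellow jar is held with its cap showing at (235,145). Lowering it into the grey cup.

```bash
python3 -m jog '[[-0.0005,0,0.015,0,0,0,0.04],[0,0,0.02,0,0,0,0.04],[0,0,0.02,0,0,0,0.04],[0,0,0.01,0,0,0,0.04],[0,0,0.008,0,0,0,0.04],[0,0,0.004,0,0,0,0.04],[0,0,0.002,0,0,0,0.04],[0,0,0,0,0,0,0.04],[0,0,0,0,0,0,0.04]]'
```

```text
time_s: 6.5
tool_pos: [0.6087, 0.0152, 0.0765]
tool_rot: [180.0, 0.1, -180.0]
force: [-1.1, -0.9, -0.4]
grip_width: 0.0507
grasp_force: 20.0
```

```bash
python3 -m jog '[[0,0,0.0013,0,0,0,0.04],[0,0,0,0,0,0,0.04],[0,0,0,0,0,0,0.04]]'; python3 -m jog '[[0,0,0,0,0,0,0.055],[0,0,0,0,0,0,0.066],[0,0,0,0,0,0,0.068],[0,0,0,0,0,0,0.068],[0,0,0,0,0,0,0.068],[0,0,0,0,0,0,0.068]]'
python3 -m jog '[[0,0,-0.015,0,0,0,0.068],[0,0,-0.02,0,0,0,0.068],[0,0,-0.025,0,0,0,0.072],[0,0,-0.035,0,0,0,0.072],[0,0,-0.035,0,0,0,0.072],[0,0,-0.035,0,0,0,0.072],[0,0,-0.035,0,0,0,0.072],[0,0,0,0,0,0,0.072],[0,0,0,0,0,0,0.072]]'
python3 - <<'E'
from h import *
pose(3)
c=env.get_calibration("wrist"); im=env.read_camera("wrist"); cv2.imwrite("pics/w2.png",im)
for k,l in labels(im,(0,0,640,480)).items():
    for ct,st in l: print(k,ct,st,unproj(c,*ct,.099)[:2])
E
```

```text
time_s: 6.75
tool_pos: [0.609, 0.0152, 0.0754]
tool_rot: [180.0, 0.1, -180.0]
force: [-0.5, 0.6, 4.0]
grip_width: 0.0509
grasp_force: 20.0
time_s: 7.25
tool_pos: [0.6079, 0.0153, 0.0741]
tool_rot: [-180.0, -0.0, -180.0]
force: [0.1, 0.3, 0.7]
grip_width: 0.0669
grasp_force: 0.0
time_s: 8.0
tool_pos: [0.6093, 0.015, 0.2768]
tool_rot: [180.0, 0.3, -180.0]
force: [-0.1, -0.3, -1.0]
grip_width: 0.0719
grasp_force: 0.0
mean pos [0.6083 0.0152 0.2749] std [0.0007 0.0001 0.0015] rot [ 179.9972   -0.0824 -179.9799]
red [204.8522  86.762 ] [ 154   38   81   99 2882] [ 0.5095 -0.0693]
red [273.2493  20.8981] [ 246    0   55   48 2218] [ 0.4652 -0.0174]
red [546.0619 115.8074] [ 522   91   49   50 1859] [0.5301 0.1858]
yellow [452.6314 410.6796] [ 239  397  401   24 7657] [0.7884 0.1367]
yellow [290.1565  48.0434] [ 232    0   98   80 2601] [ 0.483  -0.0057]
yellow [319.878  215.7529] [ 296  192   49   49 1894] [0.6069 0.0157]
green [166.4427  85.9417] [ 140   58   54   57 2331] [ 0.5089 -0.0976]
green [227.7194 189.4673] [ 172  151   88   87 1650] [ 0.5858 -0.0567]
green [220.0634 264.0775] [213 249  15  30 142] [ 0.6476 -0.0665]
blue [363.4072 106.4074] [ 318   59   92   96 6910] [0.5234 0.0483]
blue [206.3134 199.1125] [ 182  175   50   49 1911] [ 0.5934 -0.0741]
```

View pics/w2.png

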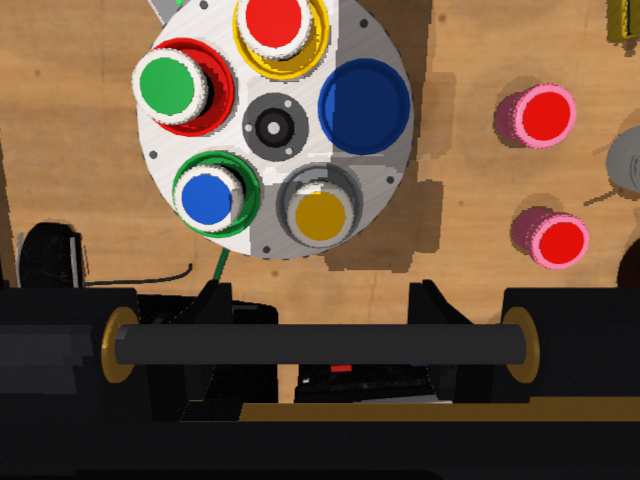

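The yellow jar at (320,216) stands centred in the grey cup, and the blue cup (363,106) is free. Next is the blue jar, moved into the blue cup.

```bash
python3 -m jog '[[0.004,-0.025,0,0,0,0,0.072],[0.005,-0.035,0,0,0,0,0.072],[0.0045,-0.029,0,0,0,0,0.072],[0,0,0.03,0,0,0,0.072],[0,0,0.035,0,0,0,0.072],[0,0,0.035,0,0,0,0.072],[0,0,0.03,0,0,0,0.072],[0,0,0.03,0,0,0,0.072],[0,0,0.02,0,0,0,0.072],[0,0,0.02,0,0,0,0.072],[0,0,0,0,0,0,0.072],[0,0,0,0,0,0,0.072]]'
python3 -m jog '[[0,0,0,0,0,0,0.04],[0,0,0,0,0,0,0.04],[0,0,0,0,0,0,0.04],[0,0,0,0,0,0,0.04],[0,0,0,0,0,0,0.04],[0,0,0,0,0,0,0.04],[0,0,0,0,0,0,0.04],[0,0,0,0,0,0,0.04]]' 20
```

```text
time_s: 9.2
tool_pos: [0.5929, -0.0737, 0.0725]
tool_rot: [-180.0, -0.2, -180.0]
force: [0.3, 1.2, 1.8]
grip_width: 0.0721
grasp_force: 0.0
time_s: 9.87
tool_pos: [0.5953, -0.0738, 0.0754]
tool_rot: [180.0, 0.1, -180.0]
force: [-0.8, 0.6, 5.4]
grip_width: 0.0508
grasp_force: 20.0
```

```bash
python3 -m jog '[[0,0,-0.01,0,0,0,0.04],[0,0,-0.02,0,0,0,0.04],[0,0,-0.025,0,0,0,0.04],[0,0,-0.025,0,0,0,0.04],[0.0085,0.016,0,0,0,0,0.04],[0.014,0.025,0,0,0,0,0.04],[0.014,0.025,0,0,0,0,0.04],[0.014,0.025,0,0,0,0,0.04],[0.012,0.022,0,0,0,0,0.04],[0.008,0.014,0,0,0,0,0.04],[0,0,0,0,0,0,0.04],[0,0,0,0,0,0,0.04]]'
python3 - <<'E'
from h import *
pose(5); o=env.get_obs(); print(o["grip_width"],o["grasp_force"],o["force"])
E
```

```text
time_s: 10.87
tool_pos: [0.5236, 0.054, 0.1545]
tool_rot: [180.0, 0.0, -179.9]
force: [-0.3, -0.3, -1.3]
grip_width: 0.0511
grasp_force: 20.0
mean pos [0.5242 0.0524 0.1544] std [0.0003 0.0008 0.0001] rot [-179.9665    0.0172  179.8843]
0.05098609600006399 19.99994605779648 [-0.5942 -0.0758 -1.4207]
```

```bash
python3 -m jog '[[0,0.0005,0.015,0,0,0,0.04],[0,0,0.02,0,0,0,0.04],[0,0,0.02,0,0,0,0.04],[0,0,0.01,0,0,0,0.04],[0,0,0.008,0,0,0,0.04],[0,0,0.004,0,0,0,0.04],[0,0,0.002,0,0,0,0.04],[0,0,0.001,0,0,0,0.04],[0,0,0,0,0,0,0.04],[0,0,0,0,0,0,0.04]]'
```

```text
time_s: 11.95
tool_pos: [0.525, 0.0537, 0.0753]
tool_rot: [180.0, 0.1, -180.0]
force: [-1.3, -0.4, 2.8]
grip_width: 0.0508
grasp_force: 20.0
```

```bash
python3 -m jog '[[0,0,0,0,0,0,0.055],[0,0,0,0,0,0,0.066],[0,0,0,0,0,0,0.068],[0,0,0,0,0,0,0.068],[0,0,0,0,0,0,0.068],[0,0,-0.015,0,0,0,0.068],[0,0,-0.025,0,0,0,0.068],[0,0,-0.035,0,0,0,0.068],[0,0,-0.035,0,0,0,0.072],[0,0,-0.04,0,0,0,0.072]]'
python3 -m jog '[[0.002,-0.025,0,0,0,0,0.072],[0.003,-0.03,0,0,0,0,0.072],[0.003,-0.035,0,0,0,0,0.072],[0.003,-0.035,0,0,0,0,0.072],[0.003,-0.025,0,0,0,0,0.072],[0,0,0,0,0,0,0.072],[0,0,0,0,0,0,0.072],[0,0,0,0,0,0,0.072]]'
python3 - <<'E'
from h import *
pose(4)
c=env.get_calibration("wrist"); im=env.read_camera("wrist"); cv2.imwrite("pics/w3.png",im)
for k,l in labels(im,(0,0,640,480)).items():
    for ct,st in l: print(k,ct,st,unproj(c,*ct,.099)[:2])
E
```

```text
time_s: 12.78
tool_pos: [0.523, 0.0535, 0.2248]
tool_rot: [-180.0, -0.1, -180.0]
force: [0.1, 1.1, -0.3]
grip_width: 0.0715
grasp_force: 0.0
time_s: 13.45
tool_pos: [0.5102, -0.0953, 0.2241]
tool_rot: [180.0, -0.0, -180.0]
force: [0.3, 0.7, -0.4]
grip_width: 0.0723
grasp_force: 0.0
mean pos [ 0.5103 -0.0948  0.2241] std [0.0001 0.0003 0.    ] rot [ 179.9827   -0.0137 -179.8318]
red [323.6084 194.0557] [ 269  164  100   93 2929] [ 0.4848 -0.092 ]
red [436.4867 160.2462] [ 407  130   60   61 2860] [ 0.4621 -0.0175]
yellow [452.103  410.5994] [ 239  397  401   24 7740] [0.655  0.0091]
yellow [409.2329 143.6362] [ 373  101  104  106 3062] [ 0.4515 -0.0362]
yellow [115.1906 344.6656] [ 101  308   37   74 1280] [ 0.5982 -0.2465]
green [341.2704 302.8784] [ 296  276   92   48 3480] [ 0.5642 -0.0788]
green [314.9816 233.0673] [ 287  214   57   43 2007] [ 0.512  -0.0978]
green [318.422  384.5872] [310 365  19  38 109] [ 0.6319 -0.0953]
blue [490.4014 223.7297] [ 456  185   97   96 2845] [0.5051 0.0227]
blue [532.3898 249.06  ] [ 504  222   58   55 2401] [0.5232 0.054 ]
blue [107.6703   5.951 ] [ 91   0  37  19 367] [ 0.3707 -0.2227]
```

View pics/w3.png

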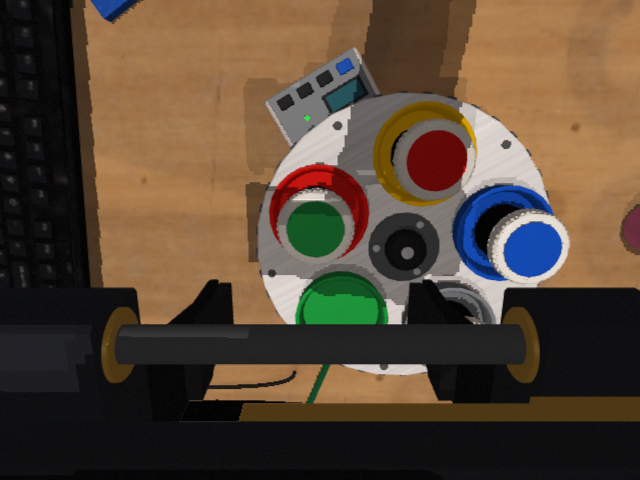

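Blue jar at (532,249) stands in the blue cup, measured within 1 mm of its axis. The green cup (341,300) is empty and the green jar is at (315,230). Grasping the green jar.

```bash
python3 -m jog '[[0,-0.0027,0.02,0,0,0,0.072],[0,0,0.03,0,0,0,0.072],[0,0,0.035,0,0,0,0.072],[0,0,0.03,0,0,0,0.072],[0,0,0.02,0,0,0,0.072],[0,0,0.0147,0,0,0,0.072],[0,0,0,0,0,0,0.072],[0,0,0,0,0,0,0.072]]'
python3 -m jog '[[0,0,0,0,0,0,0.04],[0,0,0,0,0,0,0.04],[0,0,0,0,0,0,0.04],[0,0,0,0,0,0,0.04],[0,0,0,0,0,0,0.04],[0,0,0,0,0,0,0.04],[0,0,0,0,0,0,0.04],[0,0,0,0,0,0,0.04]]' 20
```

```text
time_s: 14.37
tool_pos: [0.5097, -0.0985, 0.0742]
tool_rot: [-180.0, -0.1, -179.9]
force: [0.5, -0.6, 0.4]
grip_width: 0.0718
grasp_force: 0.0
time_s: 15.03
tool_pos: [0.5107, -0.0989, 0.0754]
tool_rot: [180.0, 0.1, -180.0]
force: [-0.8, 0.4, 5.2]
grip_width: 0.0509
grasp_force: 20.0
```

```bash
python3 -m jog '[[0,0,-0.01,0,0,0,0.04],[0,0,-0.02,0,0,0,0.04],[0,0,-0.025,0,0,0,0.04],[0,0,-0.025,0,0,0,0.04],[-0.015,0.004,0,0,0,0,0.04],[-0.025,0.0065,0,0,0,0,0.04],[-0.025,0.0065,0,0,0,0,0.04],[-0.023,0.0055,0,0,0,0,0.04],[0,0,0,0,0,0,0.04],[0,0,0,0,0,0,0.04],[0,0,0,0,0,0,0.04]]'
python3 - <<'E'
from h import *
pose(5); o=env.get_obs(); print(o["grip_width"],o["grasp_force"],o["force"])
E
```

```text
time_s: 15.95
tool_pos: [0.5971, -0.0771, 0.1543]
tool_rot: [-180.0, -0.1, 180.0]
force: [-0.5, -0.6, -0.6]
grip_width: 0.051
grasp_force: 20.0
mean pos [ 0.5971 -0.0772  0.1546] std [0.0001 0.0001 0.0002] rot [179.9673   0.0072 179.954 ]
0.05101076028585395 20.00008413568139 [-0.5688  0.518  -0.8097]
```

```bash
python3 -m jog '[[-0.0005,0.0018,0.015,0,0,0,0.04],[0,0,0.02,0,0,0,0.04],[0,0,0.02,0,0,0,0.04],[0,0,0.01,0,0,0,0.04],[0,0,0.008,0,0,0,0.04],[0,0,0.004,0,0,0,0.04],[0,0,0.002,0,0,0,0.04],[0,0,0.0013,0,0,0,0.04],[0,0,0,0,0,0,0.04],[0,0,0,0,0,0,0.04]]'
```

```text
time_s: 17.03
tool_pos: [0.5995, -0.0749, 0.0755]
tool_rot: [180.0, 0.1, -180.0]
force: [-0.6, -0.4, 1.7]
grip_width: 0.0506
grasp_force: 20.0
```

```bash
python3 -m jog '[[0,0,0,0,0,0,0.055],[0,0,0,0,0,0,0.066],[0,0,0,0,0,0,0.068],[0,0,0,0,0,0,0.068],[0,0,0,0,0,0,0.068],[0,0,-0.015,0,0,0,0.068],[0,0,-0.025,0,0,0,0.068],[0,0,-0.035,0,0,0,0.068],[0,0,-0.035,0,0,0,0.072],[0,0,-0.04,0,0,0,0.072]]'
python3 -m jog '[[0.0195,0.008,0,0,0,0,0.072],[0.03,0.013,0,0,0,0,0.072],[0.03,0.013,0,0,0,0,0.072],[0.03,0.013,0,0,0,0,0.072],[0.025,0.011,0,0,0,0,0.072],[0,0,0,0,0,0,0.072],[0,0,0,0,0,0,0.072],[0,0,0,0,0,0,0.072]]'
python3 - <<'E'
from h import *
pose(4)
c=env.get_calibration("wrist"); im=env.read_camera("wrist"); cv2.imwrite("pics/w4.png",im)
for k,l in labels(im,(0,0,640,480)).items():
    for ct,st in l: print(k,ct,st,unproj(c,*ct,.099)[:2])
E
```

```text
time_s: 17.87
tool_pos: [0.5976, -0.0746, 0.2247]
tool_rot: [-180.0, -0.1, 180.0]
force: [1.0, -0.6, -0.7]
grip_width: 0.0712
grasp_force: 0.0
time_s: 18.53
tool_pos: [0.4647, -0.017, 0.2247]
tool_rot: [180.0, 0.1, -180.0]
force: [-0.0, -0.3, -0.7]
grip_width: 0.0722
grasp_force: 0.0
mean pos [ 0.4649 -0.0173  0.2244] std [0.0001 0.0002 0.0002] rot [-179.9486    0.0066  179.928 ]
red [225.1063 262.2286] [ 175  221   97   92 6076] [ 0.4876 -0.0839]
red [617.0247  31.8511] [ 590    0   50   64 2593] [0.3394 0.1649]
red [319.2175 226.9128] [ 291  199   58   57 2524] [ 0.4621 -0.0176]
yellow [447.1874 409.5196] [ 240  386  400   35 8272] [0.6088 0.0819]
yellow [324.8425 194.1506] [ 272  164  100   93 2889] [ 0.4393 -0.0137]
yellow [115.013 344.369] [ 101  308   37   74 1309] [ 0.5519 -0.1698]
green [243.8305 393.395 ] [ 221  375   51   43 1357] [ 0.5941 -0.0759]
green [288.1579 376.1895] [280 364  17  32 285] [ 0.579  -0.0414]
green [213.2667 377.7667] [211 371   6  13  30] [ 0.5803 -0.0985]
blue [393.1559 271.8968] [ 358  241   95   84 2412] [0.495  0.0348]
blue [22.5802 56.4281] [   0   33   48   48 1203] [ 0.3529 -0.2015]
blue [400.5624 307.2396] [392 287  17  38 505] [0.5222 0.0413]
```

View pics/w4.png

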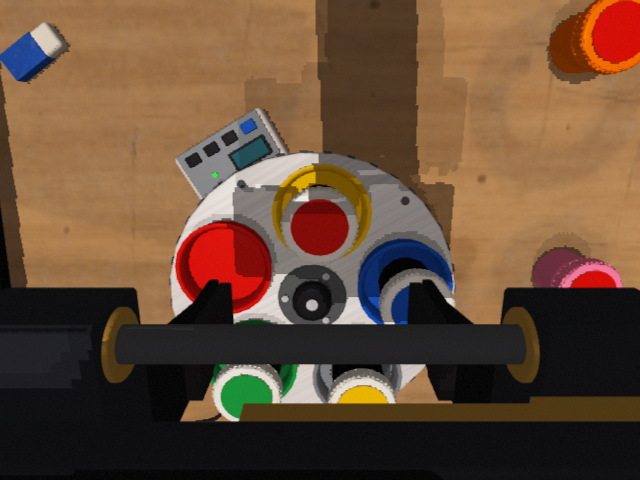

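The green jar at (246,395) is in the green cup and the red cup (224,265) is empty. The red jar at (319,227) is straight under the tool. Grasping it.

```bash
python3 -m jog '[[0.0015,0,0.02,0,0,0,0.072],[0,0,0.03,0,0,0,0.072],[0,0,0.035,0,0,0,0.072],[0,0,0.03,0,0,0,0.072],[0,0,0.02,0,0,0,0.072],[0,0,0.015,0,0,0,0.072],[0,0,0,0,0,0,0.072],[0,0,0,0,0,0,0.072]]'
python3 -m jog '[[0,0,0,0,0,0,0.04],[0,0,0,0,0,0,0.04],[0,0,0,0,0,0,0.04],[0,0,0,0,0,0,0.04],[0,0,0,0,0,0,0.04],[0,0,0,0,0,0,0.04],[0,0,0,0,0,0,0.04],[0,0,0,0,0,0,0.04]]' 20
```

```text
time_s: 19.45
tool_pos: [0.4623, -0.0173, 0.0738]
tool_rot: [-179.9, -0.1, 180.0]
force: [0.6, 0.5, 0.5]
grip_width: 0.072
grasp_force: 0.0
time_s: 20.12
tool_pos: [0.4633, -0.0167, 0.0751]
tool_rot: [180.0, 0.1, -180.0]
force: [-1.0, -0.5, 6.2]
grip_width: 0.0507
grasp_force: 20.0
```

```bash
python3 -m jog '[[0,0,-0.01,0,0,0,0.04],[0,0,-0.02,0,0,0,0.04],[0,0,-0.025,0,0,0,0.04],[0,0,-0.025,0,0,0,0.04],[-0.008,-0.014,0,0,0,0,0.04],[-0.014,-0.025,0,0,0,0,0.04],[-0.014,-0.024,0,0,0,0,0.04],[-0.009,-0.014,0,0,0,0,0.04],[0,0,0,0,0,0,0.04],[0,0,0,0,0,0,0.04],[0,0,0,0,0,0,0.04]]'
python3 - <<'E'
from h import *
pose(5); o=env.get_obs(); print(o["grip_width"],o["grasp_force"],o["force"])
E
```

```text
time_s: 21.03
tool_pos: [0.5069, -0.0928, 0.154]
tool_rot: [180.0, -0.1, -180.0]
force: [-0.2, -1.1, -0.8]
grip_width: 0.0512
grasp_force: 20.0
mean pos [ 0.5071 -0.0925  0.1541] std [0.0001 0.0002 0.0001] rot [ 179.9548   -0.0112 -179.8952]
0.051165292610245834 20.000145183876157 [-1.2082  0.0267 -0.9989]
```

```bash
python3 -m jog '[[-0.0005,-0.0018,0.015,0,0,0,0.04],[0,0,0.02,0,0,0,0.04],[0,0,0.02,0,0,0,0.04],[0,0,0.01,0,0,0,0.04],[0,0,0.008,0,0,0,0.04],[0,0,0.004,0,0,0,0.04],[0,0,0.002,0,0,0,0.04],[0,0,0.001,0,0,0,0.04],[0,0,0,0,0,0,0.04],[0,0,0,0,0,0,0.04]]'
```

```text
time_s: 22.12
tool_pos: [0.5089, -0.0956, 0.0751]
tool_rot: [180.0, 0.1, -180.0]
force: [-0.5, 0.3, 1.5]
grip_width: 0.0507
grasp_force: 20.0
```

```bash
python3 -m jog '[[0,0,0,0,0,0,0.055],[0,0,0,0,0,0,0.066],[0,0,0,0,0,0,0.068],[0,0,0,0,0,0,0.068],[0,0,0,0,0,0,0.068],[0,0,-0.015,0,0,0,0.068],[0,0,-0.025,0,0,0,0.068],[0,0,-0.035,0,0,0,0.068],[0,0,-0.035,0,0,0,0.072],[0,0,-0.04,0,0,0,0.072]]'
python3 -m jog '[[-0.0144,0.016,0,0,0,0,0.072],[-0.02,0.022,0,0,0,0,0.072],[-0.025,0.028,0,0,0,0,0.072],[-0.025,0.028,0,0,0,0,0.072],[-0.015,0.016,0,0,0,0,0.072],[0,0,0,0,0,0,0.072],[0,0,0,0,0,0,0.072],[0,0,0,0,0,0,0.072]]'
python3 - <<'E'
from h import *
pose(4)
c=env.get_calibration("wrist"); im=env.read_camera("wrist"); cv2.imwrite("pics/w5.png",im)
for k,l in labels(im,(0,0,640,480)).items():
    for ct,st in l: print(k,ct,st,unproj(c,*ct,.099)[:2])
E
```

```text
time_s: 22.95
tool_pos: [0.507, -0.0955, 0.2249]
tool_rot: [-180.0, -0.1, 180.0]
force: [0.7, -0.0, 0.8]
grip_width: 0.0711
grasp_force: 0.0
time_s: 23.62
tool_pos: [0.6069, 0.0132, 0.224]
tool_rot: [-179.9, -0.0, 179.9]
force: [0.1, -0.0, -0.3]
grip_width: 0.0722
grasp_force: 0.0
mean pos [0.6069 0.0129 0.2243] std [0.     0.0002 0.0002] rot [179.9852   0.0151 179.8765]
red [190.8121  84.2703] [ 129   25   96  114 3507] [ 0.5116 -0.0677]
red [146.9344  77.9037] [ 116   45   63   67 3324] [ 0.5077 -0.095 ]
red [581.7256 113.8983] [ 554   86   56   57 2449] [0.5301 0.1823]
yellow [452.2437 410.6056] [ 239  397  401   24 7734] [0.7528 0.1168]
yellow [277.3043  30.9625] [ 221    0  113   73 6675] [ 0.4809 -0.0122]
yellow [322.9741 230.2133] [ 295  203   57   56 2508] [0.6069 0.0157]
green [190.555  217.5558] [ 163  189   58   57 2409] [ 0.5977 -0.075 ]
green [212.7718 186.4894] [ 154  155  101   98 2033] [ 0.5764 -0.0583]
green [213.6575 271.9863] [209 265  10  14  73] [ 0.6373 -0.0619]
blue [355.076  104.6899] [ 320   49  105  110 3251] [0.5241 0.0363]
blue [383.0663 103.1139] [ 353   71   61   65 3108] [0.5232 0.0542]
```

View pics/w5.png

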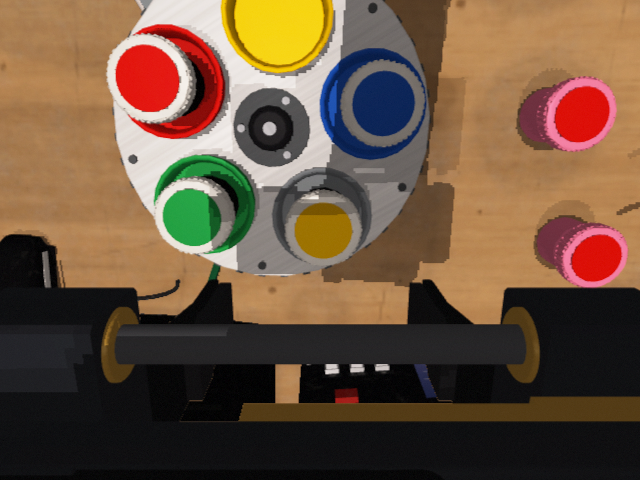

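The red jar (147,78), green jar (190,217) and blue jar (383,103) are each within 1 mm of their own cup's axis. The yellow jar (323,230) is in grey and the yellow cup (277,20) is free. Last move.

```bash
python3 -m jog '[[0,0.0027,0.02,0,0,0,0.072],[0,0,0.03,0,0,0,0.072],[0,0,0.035,0,0,0,0.072],[0,0,0.03,0,0,0,0.072],[0,0,0.02,0,0,0,0.072],[0,0,0.015,0,0,0,0.072],[0,0,0,0,0,0,0.072],[0,0,0,0,0,0,0.072]]'
python3 -m jog '[[0,0,0,0,0,0,0.04],[0,0,0,0,0,0,0.04],[0,0,0,0,0,0,0.04],[0,0,0,0,0,0,0.04],[0,0,0,0,0,0,0.04],[0,0,0,0,0,0,0.04],[0,0,0,0,0,0,0.04],[0,0,0,0,0,0,0.04]]' 20
```

```text
time_s: 24.53
tool_pos: [0.6069, 0.0168, 0.0741]
tool_rot: [-180.0, -0.1, 180.0]
force: [0.2, 0.0, 0.4]
grip_width: 0.0719
grasp_force: 0.0
time_s: 25.2
tool_pos: [0.6081, 0.0172, 0.0753]
tool_rot: [180.0, 0.1, -180.0]
force: [-1.0, 0.5, 5.5]
grip_width: 0.0509
grasp_force: 20.0
```

```bash
python3 -m jog '[[0,0,-0.01,0,0,0,0.04],[0,0,-0.02,0,0,0,0.04],[0,0,-0.025,0,0,0,0.04],[0,0,-0.025,0,0,0,0.04],[0.015,-0.003,0,0,0,0,0.04],[0.025,-0.005,0,0,0,0,0.04],[0.03,-0.007,0,0,0,0,0.04],[0.03,-0.007,0,0,0,0,0.04],[0.028,-0.006,0,0,0,0,0.04],[0.0167,-0.003,0,0,0,0,0.04],[0,0,0,0,0,0,0.04],[0,0,0,0,0,0,0.04]]'
python3 - <<'E'
from h import *
pose(5); o=env.get_obs(); print(o["grip_width"],o["grasp_force"],o["force"])
E
```

```text
time_s: 26.2
tool_pos: [0.4624, -0.0136, 0.1547]
tool_rot: [179.9, 0.1, -180.0]
force: [0.3, 1.2, -0.8]
grip_width: 0.051
grasp_force: 20.0
mean pos [ 0.4633 -0.0136  0.1546] std [0.0005 0.0001 0.0001] rot [-179.9571    0.0294 -179.9746]
0.051010039779317534 19.99999539926648 [-0.2157 -0.526  -1.4328]
```

```bash
python3 -m jog '[[0.001,-0.001,0.015,0,0,0,0.04],[0,0,0.02,0,0,0,0.04],[0,0,0.02,0,0,0,0.04],[0,0,0.01,0,0,0,0.04],[0,0,0.008,0,0,0,0.04],[0,0,0.004,0,0,0,0.04],[0,0,0.002,0,0,0,0.04],[0,0,0.0013,0,0,0,0.04],[0,0,0,0,0,0,0.04],[0,0,0,0,0,0,0.04]]'
python3 -m jog '[[0,0,0,0,0,0,0.055],[0,0,0,0,0,0,0.066],[0,0,0,0,0,0,0.068],[0,0,0,0,0,0,0.068],[0,0,0,0,0,0,0.068],[0,0,-0.015,0,0,0,0.068],[0,0,-0.025,0,0,0,0.068],[0,0,-0.035,0,0,0,0.068],[0,0,-0.035,0,0,0,0.072],[0,0,-0.04,0,0,0,0.072]]'
python3 -m jog '[[0,0,-0.035,0,0,0,0.072],[0,0,-0.035,0,0,0,0.072],[0,0,-0.035,0,0,0,0.072],[0,0,-0.035,0,0,0,0.072],[0,0,0,0,0,0,0.072],[0,0,0,0,0,0,0.072],[0,0,0,0,0,0,0.072]]'
python3 - <<'E'
from h import *
pose(2)
c=env.get_calibration("wrist"); im=env.read_camera("wrist"); cv2.imwrite("pics/w6.png",im)
cv2.imwrite("pics/s6.png",env.read_camera("scene"))
for k,l in labels(im,(0,0,640,480)).items():
    for ct,st in l: print(k,ct,st,unproj(c,*ct,.099)[:2])
E
```

```text
time_s: 27.28
tool_pos: [0.4623, -0.0149, 0.0754]
tool_rot: [180.0, 0.0, -180.0]
force: [-3.5, -0.0, 6.9]
grip_width: 0.051
grasp_force: 20.0
time_s: 28.12
tool_pos: [0.4608, -0.015, 0.2247]
tool_rot: [-180.0, -0.1, 180.0]
force: [0.6, 1.1, -0.1]
grip_width: 0.0714
grasp_force: 0.0
time_s: 28.7
tool_pos: [0.4616, -0.0148, 0.3633]
tool_rot: [-180.0, -0.0, -180.0]
force: [-0.4, 0.3, -0.0]
grip_width: 0.0718
grasp_force: 0.0
mean pos [ 0.4614 -0.0148  0.363 ] std [0.0002 0.     0.0003] rot [-179.982    -0.1109 -179.9836]
red [516.641   66.2834] [ 484   36   63   57 2198] [0.3388 0.1678]
red [253.927  219.5939] [ 214  197   69   67 1411] [ 0.4843 -0.0815]
red [241.8134 241.8342] [ 223  224   38   37 1104] [ 0.5078 -0.095 ]
yellow [451.7508 410.7258] [ 239  397  401   24 7641] [0.7105 0.1378]
yellow [595.6891 108.6658] [ 560   40   80  150 7630] [0.3764 0.2474]
yellow [316.8067 183.8005] [ 284  156   70   70 1619] [ 0.4479 -0.0175]
green [266.0525 291.9352] [235 275  66  49 895] [ 0.5632 -0.0718]
green [264.5642 315.5264] [247 305  36  19 530] [ 0.5906 -0.0743]
blue [370.2451 233.7652] [ 345  211   68   66 1269] [0.4992 0.0371]
blue [385.9278 256.2507] [ 368  239   37   36 1053] [0.5234 0.0542]
blue [103.5123  78.0969] [ 87  61  35  34 609] [ 0.3491 -0.2163]
```

View pics/w6.png

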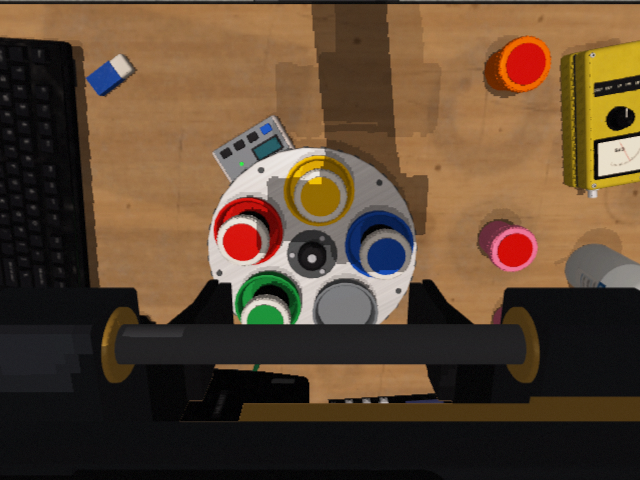

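View pics/s6.png

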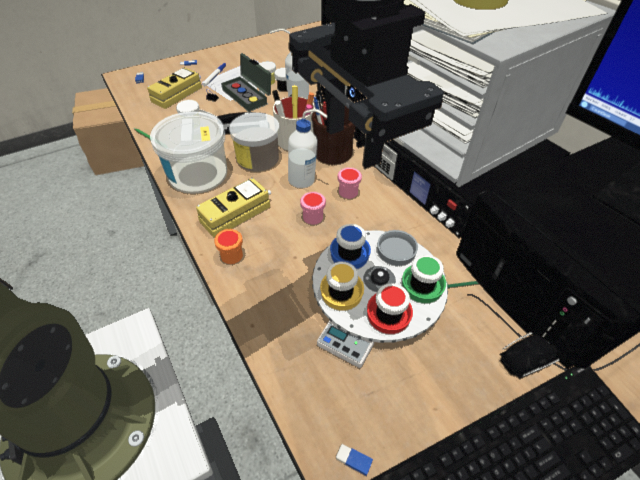

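The scene view shows all four jars upright in cups of their own colour: blue (350,240), green (428,270), red (392,300), yellow (342,280). Grey (397,247) is empty, the bottle (302,155) hasn't moved, and the robot is clear.

```bash
python3 -c "
from cell import env
print(env.sign_off())"
```

```text
the job is handed in; nothing more can be done
None
```

I handed the job in at about 29 s: in the final pictures all four jars stand upright in the cups of their own label colour, the grey cup is empty, and the wash bottle is where it was (sign-off returned no verdict).

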